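Present a valve kit tray with its stem and loose ball

ROBOT

A 6-joint arm with a two-finger parallel gripper is mounted at the origin on the work surface. World frame = base frame: x ahead of the robot, y to its left, z up, the work surface at z = 0. Lengths are in m, angles in rad, forces in N, time in s.
With the tool pointing down it reaches from about 0.375 to 0.9 m from the base axis. Payload 3.1 kg.
Tool frame: the origin (TCP) lies between the finger pads; the fingertips stand 11 mm ahead of it and the grasp point (between the pads) lies 8 mm behind it; z points along the fingers, y is the line along which they close (so a half turn about z gives the same grasp; the last joint's range is limited). The gripper opens to 87 mm and grips with 3 to 60 N. Pads are 19 mm wide; open, the fingers measure 117 mm over their backs; the gripper's body (75 mm by 190 mm) begins 51 mm behind the grasp point.
Start: joints at [1.109, 0.527, 1.433, -0, 1.181, -0.178], TCP at [0.174, 0.6, 0.234] pointing down, gripper open.
Joint ranges: [-3.08, 3.08], [-0.75, 2.2], [0.22, 2.44], [-1.43, 4.57], [0, 2.65], [-2.85, 2.85]. Speed limits (rad/s): [2.79, 2.79, 3.14, 3.14, 3.14, 3.14].

INTERFACE

Orientations are given as a unit quaternion [x, y, z, w].
In Python, from rig import get_obs, camera, hand_in gives the robot as it stands.
- The arm moves only by the shell command python3 -m pendant 'ROWS' [FORCE]. ROWS is JSON, a list that holds one entry, the list of rows, each a list of 7 numbers: the shift along the tool's x, y, z in m, then the turn, a rotation vector about the tool's x, y, z in degrees, then the opening, from 0 (shut) to 1 (fully open). In form: [[[x, y, z, ax, ay, az, fingers], ...]]. A call has exactly 5 rows; each row shifts and turns the commanded pose from where the row before left it, along the tool's axes as they then stand; what a row does not reach is not made up. A row lasts 1/8 s, in which the tool goes at most 62.5 mm and 10.7 degrees, less where a joint would pass 70% of its speed; a pose out of reach is approached as far as the arm can. A call with a gripper value outside its range is refused whole. The fingers move at their own pace and stop on an object; FORCE is the grip in N (left out, the last holds). Time passes only in rows, so rows that do not move let the fingers close, or fill a call up. It gives the time, the measured TCP pose, the force, the opening and the grip force at its end, in the units of the state.
- get_obs(): the state, without advancing time (a new reading comes with each control period).
- camera(name): name is "side" or "top"; returns a dict with "img" (400x640x3 uint8, red, green, blue), "intrinsics" (3x3 intrinsics, pixels), "k1" (the pictures are not rectified: a ray, as slopes to the right and down, at radius r is drawn at 1 + k1 r^2 times it, then the intrinsics apply), "R" (3x3) and "t" (3): a world point X has camera coordinates R X + t. Camera axes: x right, y down, z forward; pixel columns grow to the right and rows downward; lengths in m; the calibration is good to about 2 mm. A picture is of the moment at which its call begins. There is no depth.
- hand_in(): hands the job in; it is judged then, once.
The state is a dict: "time": time; "q": joint angles; "joint_velocities": joint speeds; "joint_torque": joint torques, N m; "position": TCP position; "tool_rot": TCP orientation; "ft_force": force on the tool from outside, world axes, zero at the start; "moment": the same for the moment, N m; "grip_width": finger opening in m; "grip_force": force on a finger pad.
Only numpy, scipy, OpenCV 4.12 (cv2) and the standard library are available. Lean on these libraries where they do the work, as an engineer would, in place of code of your own. Each camera call takes 0.05 s, during which the arm holds its last target. There are 200 camera calls.

TASK

Make up the valve kit: take the one tall barbed brass stem out of the blue rack and stand it, foot down and fully home, in the bored boss of the aluminium kit tray on the bench, and let go of it. Then pick the tray up by its black grip, without letting the loose steel ball leave its shallow pocket, carry it over the square black rubber mat and finish still holding it there, level and still, centred over the mat with its underside about 12 cm above the bench; do not put it down. Leave the two short plugs, the brass tee and the wrench where they are.

Things in the scene. Friction and masses are not known exactly. Their poses are not given: they have to be found in the camera images.
- tray: Loose aluminium kit tray, 210 (x) x 110 (y) mm, about 0.45 kg, flat on the bench, its x within 0.8 rad of world x. Origin: centre of its underside, z up. Floor 6 mm thick, lip to 14 mm. Central web with a black grip block (see tray_handle), a 34 mm square boss with a bore towards +x, the ball's pocket towards -x. Loaded, it balances within 10 mm of its centre.
- tray_bore (a point): Centre of the floor of the bore in the tray's boss, at (72, 0, 6) mm in the tray's frame. Bore 18.5 mm in diameter, 24 mm deep, chamfered mouth at 30 mm above the tray's underside.
- tray_pocket (a point): Where the ball's centre is when it sits in the middle of the pocket, at (-72, 0, 18) mm in the tray's frame. The pocket is a 24 mm round hole in a low 36 mm square plate on the tray's floor, only 3 mm deep: the ball rolls out if the tray tips past about 35 degrees or is jerked.
- tray_handle (a point): Point at which to take the tray, at (0, 0, 62) mm in its frame; axes as the tray's. The black grip block is 50 mm long (tray y), 16 mm thick (tray x), from 42 to 84 mm above the tray's underside: pinch it across tray x, fingers down.
- ball_center (a point): Centre of the loose polished steel ball, 24 mm in diameter, that starts in the tray's pocket.
- stem: The tall barbed brass stem, round, 94.5 mm tall, about 0.09 kg, upright in one of the rack's three bores. Origin: centre of its foot, z up along it. Foot: 16 mm cylinder, chamfered end, 36 mm long; then a plain collar 22 mm in diameter from 36 to 60 mm (the place to grip); above it three barbs up to 17 mm in diameter.
- stem_collar (a point): Middle of the stem's collar, on its axis, 48 mm above its foot.
- rack: Fixed blue rack block, 180 (its x) x 50 (its y) x 30 mm tall, with three bores 60 mm apart along its x, 24 mm deep, floor 6 mm above the bench, holding the stem and the two plugs in any order. It is on one side of the tray, the mat on the other. Origin: centre of its underside.
- mat: Square black rubber mat, 160 x 160 x 3 mm, fixed flat on the bench. Origin: centre of its underside.
- plug_a: Short brass plug in the rack, 50 mm tall: same 16 mm foot, 22 mm collar from 36 to 50 mm, nothing above. Origin: centre of its foot. Not to be used.
- plug_b: A second short brass plug in the rack, same as plug_a. Not to be used.
- tee: Loose brass tee fitting, 52 mm long and 28 mm tall, lying on the bench beyond the work. Origin: under its middle. Leave alone.
- wrench: Wrench 190 mm long lying on the bench beyond the tray. Leave alone.
There are look-alikes about, which are no part of the job. There is more than one size of the tray; the one meant has the size given above.

How it is judged:
On the way, in this order (a step that is already met when the one before it is completed fails the run):
1. the stem stands fully home in the tray's bore, let go, with the tray still on the bench (z of stem in the frame of tray_bore below 0.004 m and horizontal distance between stem and tray_bore below 0.005 m and angle between stem's own z axis and vertical below 0.13 rad and contact force between the fingers and stem below 0.1 N and height (world z) of tray below 0.01 m), for 0.2 s.
2. the tray is lifted off the bench in the gripper, ball and stem in place (z of stem in the frame of tray_bore between -0.003 and 0.004 m and horizontal distance between stem and tray_bore below 0.005 m and angle between the z axis of stem and the z axis of tray, either way round below 0.13 rad and distance between ball_center and tray_pocket below 0.01 m and height (world z) of tray above 0.05 m and contact force between the fingers and tray above 1 N), for 0.2 s.
At the end, for the whole second after the job is handed in: Still held by the gripper: tray underside 80 to 160 mm above the bench, centre within 40 mm of the mat's, tilt under 0.1 rad, still (under 20 mm/s); stem in the bore (foot within 4 mm of its floor and 5 mm of its axis, let go), ball centre within 10 mm of the pocket's (z of stem in the frame of tray_bore between -0.003 and 0.004 m and horizontal distance between stem and tray_bore below 0.005 m and angle between the z axis of stem and the z axis of tray, either way round below 0.13 rad and distance between ball_center and tray_pocket below 0.01 m and height (world z) of tray between 0.08 and 0.16 m and horizontal distance between tray and mat below 0.04 m and angle between tray's own z axis and vertical below 0.1 rad and linear speed of tray below 0.02 m/s and angular speed of tray below 0.15 rad/s and contact force between the fingers and tray above 1 N and contact force between the fingers and stem below 0.1 N and contact force between tray and rack below 0.1 N and contact force between tray and mat below 0.1 N); the arm keeps its last pose, push and grip.
It fails at once if the ball left its pocket (distance between ball_center and tray_pocket above 0.016 m).
It fails at once if a short plug was disturbed (distance of plug_a from where it was at the start of the episode above 0.025 m).
It fails at once if a short plug was disturbed (distance of plug_b from where it was at the start of the episode above 0.025 m).
It fails at once if the tee was disturbed (distance of tee from where it was at the start of the episode above 0.025 m).
It fails at once if the wrench was disturbed (distance of wrench from where it was at the start of the episode above 0.025 m).
It also fails if it takes over 64 s, if anything falls off the work surface, if the arm or the gripper's body presses on something with over 40 N, if the wrist force passes 120 N, or if a joint passes its speed limit or range.

## Working session

There is one attempt and no reset: what is moved stays moved. The work goes in short steps, Python scripts to look and compute and a shell command to move; the robot and the scene stay as the last step left them, time stands still between calls to the robot, and variables do not carry over. Pictures are saved under pics/ and viewed, at most 10 in all, crops included, and the job is handed in when it is done.

```bash
ls; mkdir -p pics; python3 - <<'E'
from rig import get_obs,camera
import cv2,json,numpy as np
for n in("top","side"):
    c=camera(n); cv2.imwrite(f"pics/{n}0.png",c["img"][:,:,::-1]); np.savez(f"{n}0.npz",**c)
    print(n,np.round(c["intrinsics"],1).tolist(),c["k1"],np.round(c["R"],3).tolist(),np.round(c["t"],3), np.round(-np.array(c["R"]).T@c["t"],3))
print(get_obs())
E
```

```text
pics
top [[444.0, 0.0, 324.2], [0.0, 444.0, 204.5], [0.0, 0.0, 1.0]] -0.07989365590640345 [[0.021, -1.0, -0.015], [-0.987, -0.018, -0.159], [0.159, 0.018, -0.987]] [-0.013  0.618  0.966] [ 0.457 -0.019  1.051]
side [[484.0, 0.0, 314.1], [0.0, 484.0, 203.3], [0.0, 0.0, 1.0]] 0.0011123320080855472 [[0.718, -0.696, -0.003], [-0.526, -0.54, -0.657], [0.455, 0.474, -0.754]] [-0.426  0.363  0.819] [ 0.124 -0.488  0.855]
{'time': 0.1, 'q': array([ 1.10948115e+00,  5.28377752e-01,  1.43377468e+00,  1.22337117e-05,
        1.18141454e+00, -1.78496862e-01]), 'joint_velocities': array([ 3.95826618e-04, -3.97333900e-04, -3.41092878e-03, -9.03187660e-05,
        5.74732007e-04, -3.93042156e-04]), 'joint_torque': array([ 6.31641615e-05, -4.40984201e+01, -1.77150053e+01,  6.34590187e-02,
        5.33821899e-02, -2.37590325e-05]), 'position': array([0.17409045, 0.59959567, 0.23266652]), 'tool_rot': array([ 1.40940580e-01,  9.90017565e-01, -9.35295524e-04, -3.15808483e-04]), 'ft_force': array([-0.11139393,  0.02878147,  0.52882752]), 'moment': array([ 0.05243194, -0.02539942,  0.06554355]), 'grip_force': 0.0, 'grip_width': 0.08679640606055439}
```

View pics/top0.png

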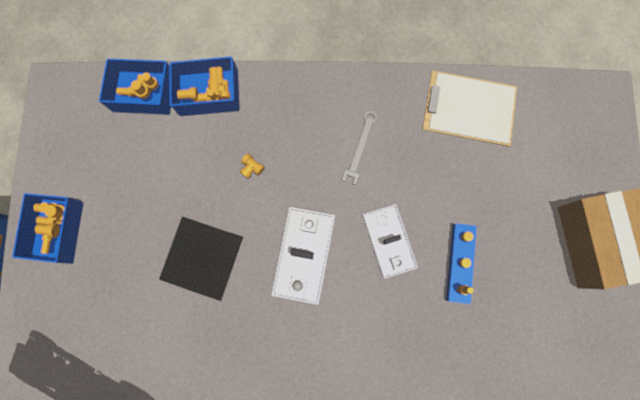

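View pics/side0.png

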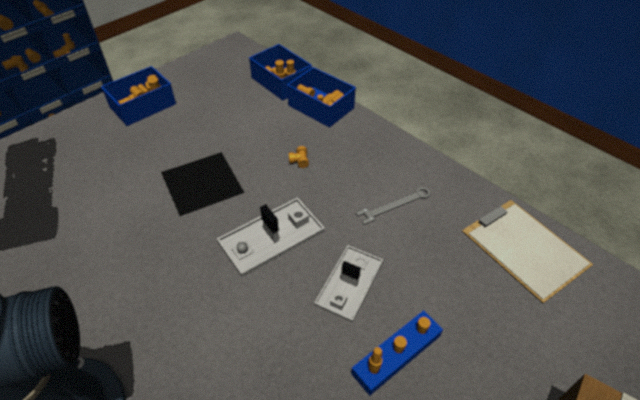

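The top view shows the full-size tray at about (303,255), with the boss at (309,225), the ball at (297,285) and the grip at (301,253). The smaller decoy tray is at (389,240), the rack at (463,263) with the tall stem at its lower end (467,290), and the mat at (201,258). The side view agrees: stem (376,358), tray (270,235), ball (242,246), boss (299,216).

```bash
cat > h.py <<'E'
import numpy as np,cv2
from rig import camera,get_obs
def load(n): return dict(np.load(n))
def rays(c,px):
    px=np.asarray(px,float).reshape(-1,2);K=c["intrinsics"];k=float(c["k1"])
    d=(px-[K[0,2],K[1,2]])/[K[0,0],K[1,1]]; u=d.copy()
    for _ in range(20): u=d/(1+k*(u**2).sum(1,keepdims=True))
    R=np.array(c["R"]);v=np.c_[u,np.ones(len(u))]@R
    return -R.T@c["t"],v
def plane(c,px,z):
    o,v=rays(c,px);return o+v*((z-o[2])/v[:,2])[:,None]
def tri(c1,p1,c2,p2):
    o1,v1=rays(c1,p1);o2,v2=rays(c2,p2);v1,v2=v1[0],v2[0]
    s=np.linalg.lstsq(np.c_[v1,-v2],o2-o1,rcond=None)[0]
    a,b=o1+s[0]*v1,o2+s[1]*v2
    return (a+b)/2,np.linalg.norm(a-b)
def proj(c,X):
    X=np.atleast_2d(X)@np.array(c["R"]).T+c["t"];u=X[:,:2]/X[:,2:];u=u*(1+c["k1"]*(u**2).sum(1,keepdims=True));K=c["intrinsics"]
    return u*[K[0,0],K[1,1]]+[K[0,2],K[1,2]]
def blob(m,seed,near=40):
    n,l,s,ce=cv2.connectedComponentsWithStats(m.astype(np.uint8))
    d=[np.hypot(*(ce[i]-seed)) if s[i,4]>8 else 1e9 for i in range(1,n)]
    i=1+int(np.argmin(d));return l==i,ce[i],s[i,4]
def rect(c,m,z):
    cn=max(cv2.findContours(m.astype(np.uint8),cv2.RETR_EXTERNAL,cv2.CHAIN_APPROX_NONE)[0],key=cv2.contourArea)
    p=plane(c,cn.reshape(-1,2),z)[:,:2].astype(np.float32)
    r=cv2.minAreaRect(p*1000);b=cv2.boxPoints(r);e=b[1]-b[0];f=b[2]-b[1]
    L=e if np.hypot(*e)>np.hypot(*f) else f
    return np.array(r[0]),sorted(r[1]),np.arctan2(L[1],L[0])%np.pi
E
cat > m1.py <<'E'
from h import *
T=load("top0.npz");S=load("side0.npz")
def masks(c):
    h=cv2.cvtColor(c["img"],cv2.COLOR_RGB2HSV).astype(int);H,s,v=h[...,0],h[...,1],h[...,2]
    return dict(white=(s<40)&(v>165),black=(v<60)&(s<110),blue=(H>100)&(H<130)&(s>140)&(v>80),brass=(H>8)&(H<32)&(s>110)&(v>90))
A,B=masks(T),masks(S)
for nm,k,sa,sb,z in(("tray","white",(303,255),(270,235),.014),("mat","black",(201,258),(203,183),.003),("rack","blue",(463,263),(397,350),.03)):
    for c,m,s,w in((T,A,sa,"top"),(S,B,sb,"side")):
        mm,ce,a=blob(m[k],s);r=rect(c,mm,z);print(nm,w,ce.round(1),a,r[0].round(1),np.round(r[1],1),round(float(r[2]),3))
for nm,k,sa,sb in(("grip","black",(301,253),(270,219)),("stem","brass",(467,290),(376,358)),("p2","brass",(466,263),(400,343)),("p3","brass",(468,237),(424,325))):
    a=blob(A[k],sa);b=blob(B[k],sb);x,g=tri(T,a[1],S,b[1]);print(nm,a[1:],b[1:],x.round(4),round(g,4))
    for q in(a,b):
        y,xx=np.nonzero(q[0]);print("  box",xx.min(),xx.max(),y.min(),y.max())
t=cv2.resize(T["img"][200:310,262:482],None,fx=3.6,fy=3.6,interpolation=cv2.INTER_CUBIC)[:,:,::-1]
s=cv2.resize(S["img"][180:400,210:450],None,fx=3.3,fy=2.7,interpolation=cv2.INTER_CUBIC)[:,:,::-1]
cv2.imwrite("pics/t1.png",t);cv2.imwrite("pics/s1.png",s)
E
python3 m1.py
```

```text
tray top [303.4 255.3] 4244 [504.8  45.8] [114.5 214.8] 2.976
tray side [268.1 238.5] 2203 [499.4  41.1] [ 96.4 198.2] 2.982
mat top [199.6 258.5] 3029 [492.2 290.6] [154.5 155.1] 2.848
mat side [201.1 183.4] 2879 [490.4 288.2] [159.3 160.1] 1.278
rack top [460.6 263. ] 1309 [ 492.3 -318.5] [ 52.1 176.3] 3.033
rack side [396.7 351.6] 2048 [ 490.7 -322.1] [ 51.8 180.7] 3.032
grip (array([199.60647078, 258.51337075]), np.int32(3029)) (array([268.53909465, 219.16049383]), np.int32(243)) [ 0.5515  0.2621 -0.1404] 0.181
  box 160 239 218 299
  box 260 277 205 237
stem (array([465.2  , 289.725]), np.int32(80)) (array([376.1686747 , 357.92168675]), np.int32(166)) [ 0.4326 -0.3145  0.0688] 0.0017
  box 458 472 286 293
  box 369 381 347 369
p2 (array([464.67692308, 262.44615385]), np.int32(65)) (array([399.91964286, 342.02678571]), np.int32(112)) [ 0.4926 -0.3204  0.0492] 0.0012
  box 460 469 259 266
  box 394 405 336 348
p3 (array([466.890625, 236.203125]), np.int32(64)) (array([423.58415842, 322.75247525]), np.int32(101)) [ 0.5519 -0.3267  0.0499] 0.0013
  box 462 471 232 240
  box 418 429 318 328
```

View pics/t1.png

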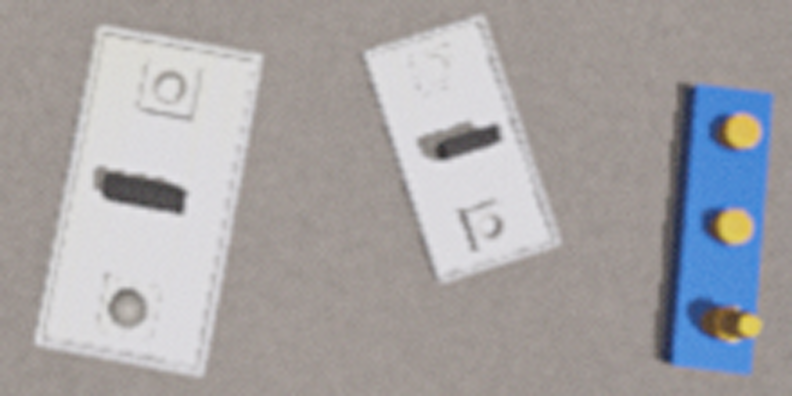

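View pics/s1.png

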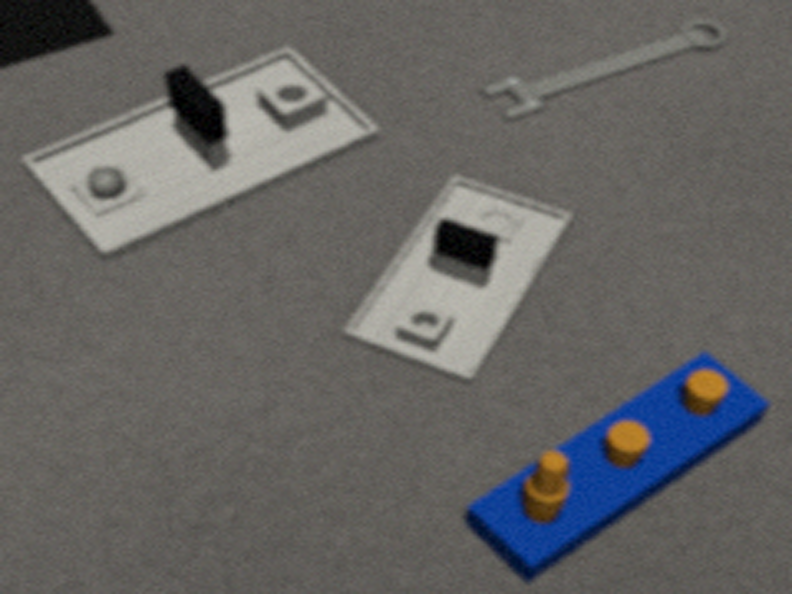

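The crops show the bore mouth at about (309,224) in top and (298.5,215) in side, the ball at (297.6,285.6) and (242,247), and the stem tip at (470,290) and (377.6,351). Next I triangulate the heights of these and refine the bore and grip.

```bash
cat > m2.py <<'E'
from h import *
T=load("top0.npz");S=load("side0.npz")
def pr(n,a,b): x,g=tri(T,a,S,b);print(n,(x*1000).round(1),round(g*1000,1))
pr("bore",(308.9,224.4),(298.5,214.8));pr("ball",(297.6,285.6),(242.1,247.4));pr("stemtip",(470.1,290.3),(377.6,350.7))
# grip in top: dark in white tray
g=cv2.cvtColor(T["img"],cv2.COLOR_RGB2GRAY).astype(int)
m=np.zeros_like(g,bool);m[235:270,283:320]=g[235:270,283:320]<90
mm,ce,a=blob(m,(301,253));y,x=np.nonzero(mm);print("gripT",ce,a,x.min(),x.max(),y.min(),y.max())
r=rect(T,mm,.075);print(r)
gs=cv2.cvtColor(S["img"],cv2.COLOR_RGB2GRAY).astype(int);m=np.zeros_like(gs,bool);m[195:245,255:285]=gs[195:245,255:285]<50
mm,c2,a=blob(m,(268,219));pr("grip",ce,c2)
# predictions for hypothesised tray pose
th=-.166;R=np.array([[np.cos(th),-np.sin(th),0],[np.sin(th),np.cos(th),0],[0,0,1]])
t=np.array([.5040,.0450,0])
for n,p in(("bore",(72,0,30)),("ball",(-72,0,18)),("grip",(0,0,62)),("griptop",(0,0,84)),("c1",(105,55,14)),("c2",(105,-55,14)),("c3",(-105,55,14)),("c4",(-105,-55,14))):
    X=t+R@np.array(p)/1000;print(n,X.round(4),proj(T,X).round(1),proj(S,X).round(1))
for z in(.054,.066,.1005): X=[.4322,-.314,z];print("stem",z,proj(T,X).round(1),proj(S,X).round(1))
E
python3 m2.py; python3 -m pendant '[[[0,0,0,0,0,0,1],[0,0,0,0,0,0,1],[0,0,0,0,0,0,1],[0,0,0,0,0,0,1],[0,0,0,0,0,0,1]]]' 
python3 -c "
from rig import get_obs
from scipy.spatial.transform import Rotation as R
o=get_obs();print(R.from_quat(o['tool_rot']).as_matrix().round(3))"
```

```text
bore [575.2  33.3  26.2] 1.9
ball [433.5  56.6  16.7] 0.6
stemtip [ 431.8 -315.3   99.8] 0.4
gripT [301.16176471 252.93382353] 136 291 312 248 258
(array([505.64044189,  46.60800934]), [13.960572242736816, 47.444278717041016], np.float32(1.407778))
grip [506.1  48.2  57.5] 0.9
bore [0.575  0.0331 0.03  ] [[309.2 224. ]] [[298.  213.9]]
ball [0.433  0.0569 0.018 ] [[297.5 285.8]] [[241.6 247.1]]
grip [0.504 0.045 0.062] [[302.3 254. ]] [[269.1 219.1]]
griptop [0.504 0.045 0.084] [[301.7 253.5]] [[268.3 212.4]]
c1 [0.6166 0.0819 0.014 ] [[289.4 206.9]] [[297.1 197.2]]
c2 [ 0.5985 -0.0266  0.014 ] [[335.1 215.4]] [[324.4 227.7]]
c3 [0.4095 0.1166 0.014 ] [[271.5 295.4]] [[216.1 238.3]]
c4 [0.3914 0.0081 0.014 ] [[318.3 304.5]] [[240.7 273.7]]
stem 0.054 [[463.2 289.4]] [[374.5 361.5]]
stem 0.066 [[464.8 289.6]] [[375.1 358.6]]
stem 0.1005 [[469.7 290.1]] [[377.  349.9]]
time: 0.72
position: [0.1744, 0.6002, 0.2336]
tool_rot: [0.141, 0.99, 0.0, 0.0]
ft_force: [-0.3, -0.2, 1.0]
grip_width: 0.0872
grip_force: 0.0
[[-0.96   0.279  0.   ]
 [ 0.279  0.96   0.   ]
 [-0.     0.    -1.   ]]
```

```bash

python3 -m pendant '[[[-0.03,-0.024,0,0,0,0,1],[-0.0465,-0.036,0,0,0,0,1],[-0.0465,-0.036,0,0,0,0,1],[-0.0465,-0.036,0,0,0,0,1],[-0.0465,-0.036,0,0,0,0,1]]]' >/dev/null
python3 -m pendant '[[[-0.0465,-0.036,0,0,0,0,1],[-0.0465,-0.036,0,0,0,0,1],[-0.0465,-0.036,0,0,0,0,1],[-0.0465,-0.036,0,0,0,0,1],[-0.0365,-0.029,0,0,0,0,1]]]' 
python3 -m pendant '[[[-0.0064,-0.0465,0,0,0,0,1],[-0.0064,-0.0465,0,0,0,0,1],[-0.0064,-0.0465,0,0,0,0,1],[-0.0064,-0.0465,0,0,0,0,1],[-0.0064,-0.0465,0,0,0,0,1]]]' >/dev/null
python3 -m pendant '[[[-0.0064,-0.0465,0,0,0,0,1],[-0.0064,-0.0465,0,0,0,0,1],[-0.0064,-0.0465,0,0,0,0,1],[-0.0064,-0.0465,0,0,0,0,1],[-0.0064,-0.0465,0,0,0,0,1]]]' >/dev/null
python3 -m pendant '[[[0,0,0.01,0,0,-5,1],[0,0,0.02,0,0,-5,1],[0,0,0.02,0,0,0,1],[0,0,0.01,0,0,0,1],[0,0,0,0,0,0,1]]]'
cat > to.py <<'E'
import sys,numpy as np
from rig import get_obs
from scipy.spatial.transform import Rotation as R
o=get_obs();M=R.from_quat(o['tool_rot']).as_matrix();g=np.array([float(a) for a in sys.argv[1:4]])
ry=np.degrees(np.arctan2(M[1,1],M[0,1]))
print("pos",o['position'].round(4),"tool shift mm",((M.T@(g-o['position']))*1000).round(1),"tool y yaw",ry.round(2),"z",M[:,2].round(4),"gw",round(o['grip_width'],4),"q",o['q'].round(2),"t",o['time'])
E
python3 to.py .432 -.3145 .049
```

```text
time: 1.98
position: [0.5019, 0.1483, 0.2339]
tool_rot: [0.142, 0.99, 0.0, 0.001]
ft_force: [0.5, 0.2, 0.6]
grip_width: 0.0869
grip_force: 0.0
time: 3.85
position: [0.4318, -0.3138, 0.1731]
tool_rot: [0.054, 0.999, 0.0, -0.0]
ft_force: [0.4, 0.1, -0.1]
grip_width: 0.0871
grip_force: 0.0
pos [ 0.4318 -0.3138  0.1731] tool shift mm [ -0.4  -0.8 124.1] tool y yaw 83.8 z [-9.e-04  9.e-04 -1.e+00] gw 0.0871 q [-0.84  0.49  1.72 -0.    0.93 -2.3 ] t 3.85
```

```bash

python3 -m pendant '[[[0,-0.0007,0.03,0,0,0,1],[0,0,0.04,0,0,0,1],[0,0,0.03,0,0,0,1],[0,0,0.018,0,0,0,1],[0,0,0.006,0,0,0,1]]]' 20
python3 to.py .432 -.3145 .049
python3 -m pendant '[[[0,0,0,0,0,0,0.6],[0,0,0,0,0,0,0.3],[0,0,0,0,0,0,0],[0,0,0,0,0,0,0],[0,0,0,0,0,0,0]]]' 20
python3 - <<'E'
from h import *
c=camera("side");cv2.imwrite("pics/g1.png",cv2.resize(c["img"][250:400,290:470],None,fx=3.5,fy=3.5)[:,:,::-1])
E
```

```text
time: 4.47
position: [0.4321, -0.3149, 0.0492]
tool_rot: [0.054, 0.999, 0.0, -0.0]
ft_force: [0.6, -0.2, -0.4]
grip_width: 0.0873
grip_force: 0.0
pos [ 0.4321 -0.3149  0.0492] tool shift mm [0.2 0.4 0.2] tool y yaw 83.8 z [-1.e-04  2.e-04 -1.e+00] gw 0.0873 q [-0.84  0.7   1.8   0.    0.65 -2.3 ] t 4.475
time: 5.1
position: [0.432, -0.3148, 0.0498]
tool_rot: [0.054, 0.999, -0.0, 0.0]
ft_force: [-1.0, 0.2, -0.1]
grip_width: 0.0447
grip_force: 0.0
```

View pics/g1.png

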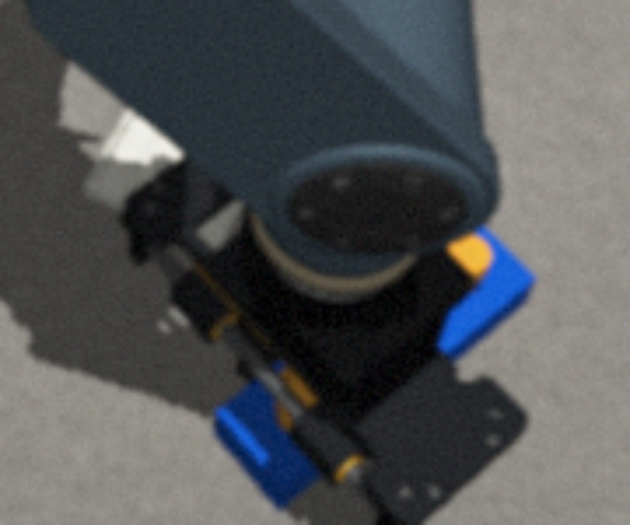

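The picture shows the gripper straddling the rack with the stem (about (300,390) in the crop) between the fingers, which are still closing. I let them finish, then lift.

```bash

python3 -m pendant '[[[0,0,0,0,0,0,0],[0,0,0,0,0,0,0],[0,0,0,0,0,0,0],[0,0,0,0,0,0,0],[0,0,0,0,0,0,0]]]' 25
python3 -m pendant '[[[0,0,0,0,0,0,0],[0,0,-0.005,0,0,0,0],[0,0,-0.01,0,0,0,0],[0,0,-0.02,0,0,0,0],[0,0,-0.03,0,0,0,0]]]' 25
python3 -m pendant '[[[0,0,-0.03,0,0,0,0],[0,0,-0.03,0,0,0,0],[0,0,-0.02,0,0,0,0],[0,0,-0.005,0,0,0,0],[0,0,0,0,0,0,0]]]' 25
python3 to.py .575 .0332 .19
```

```text
time: 5.78
position: [0.4319, -0.3147, 0.0495]
tool_rot: [0.054, 0.999, 0.0, -0.0]
ft_force: [-0.2, -0.1, -0.6]
grip_width: 0.02
grip_force: 25.0
time: 6.4
position: [0.4315, -0.3144, 0.1152]
tool_rot: [0.054, 0.999, 0.001, -0.001]
ft_force: [-0.3, 0.1, -0.5]
grip_width: 0.02
grip_force: 25.0
time: 7.02
position: [0.4318, -0.3146, 0.1997]
tool_rot: [0.054, 0.999, -0.0, 0.0]
ft_force: [-0.9, -0.2, -0.5]
grip_width: 0.0204
grip_force: 25.0
pos [ 0.4318 -0.3146  0.1997] tool shift mm [-104.8  361.2    9.7] tool y yaw 83.8 z [ 2.e-04 -2.e-04 -1.e+00] gw 0.0204 q [-0.84  0.45  1.7  -0.    0.99 -2.3 ] t 7.025
```

```bash

python3 -m pendant '[[[-0.006,0.02,0,0,0,0,0],[-0.0105,0.036,0,0,0,0,0],[-0.012,0.042,0,0,0,0,0],[-0.012,0.042,0,0,0,0,0],[-0.012,0.042,0,0,0,0,0]]]' >/dev/null
python3 -m pendant '[[[-0.012,0.042,0,0,0,0,0],[-0.012,0.042,0,0,0,0,0],[-0.012,0.042,0.01,0,0,1,0],[-0.0105,0.035,0.02,0,0,1,0],[-0.0058,0.018,0.02,0,0,1,0]]]' >/dev/null
python3 -m pendant '[[[0,0,0.02,0,0,0,0],[0,0,0.01,0,0,0,0],[0,0,0,0,0,0,0],[0,0,0,0,0,0,0],[0,0,0,0,0,0,0]]]'
python3 to.py .575 .0332 .08
python3 - <<'E'
from h import *
for n in("side","top"):
    c=camera(n);np.savez(n+"1.npz",**c)
    o=get_obs()['position']
    print(n,proj(c,[o-[0,0,.043],o+[0,0,.0515],o+[0,0,.017],o+[0,0,-.007],[.575,.0332,.03]]).round(1).tolist())
s=np.load("side1.npz")["img"][130:260,210:370];t=np.load("top1.npz")["img"][170:310,240:400]
a=cv2.resize(s,(480,390),interpolation=cv2.INTER_CUBIC);b=cv2.resize(t,(320,390*320//366),interpolation=cv2.INTER_CUBIC)
b=cv2.copyMakeBorder(b,0,390-b.shape[0],0,0,cv2.BORDER_CONSTANT)
cv2.imwrite("pics/c1.png",np.hstack([a,b])[:,:,::-1])
E
```

```text
time: 8.9
position: [0.5768, 0.032, 0.1204]
tool_rot: [0.081, 0.997, -0.0, 0.001]
ft_force: [-0.9, -0.3, 0.1]
grip_width: 0.0201
grip_force: 25.0
pos [0.5768 0.032  0.1204] tool shift mm [ 2.   0.9 40.4] tool y yaw 80.76 z [ 1.6e-03 -2.0e-04 -1.0e+00] gw 0.0201 q [-0.14  0.62  1.65  0.    0.87 -1.55] t 8.9
side [[298.3, 199.6], [297.0, 168.2], [297.5, 180.2], [297.8, 188.2], [298.0, 213.9]]
top [[308.7, 220.8], [306.3, 215.0], [307.2, 217.2], [307.8, 218.7], [309.1, 224.0]]
```

View pics/c1.png

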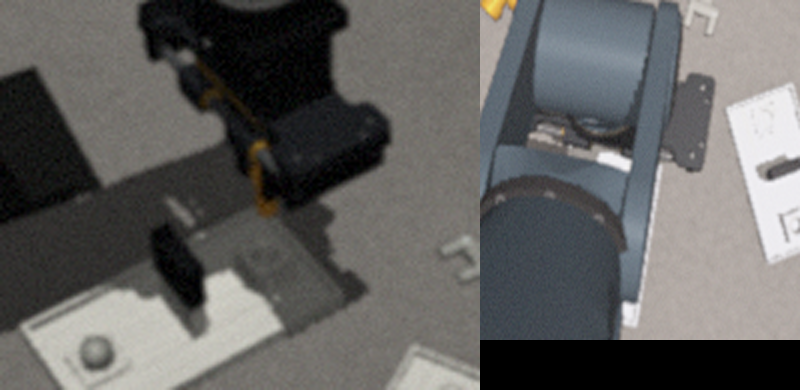

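The side crop shows the stem upright and its foot at about (299.3,200.7). The prediction was (298.3,199.6), the same ~1 px bias as the bore, so the grasp is true. The ball is in its pocket. I correct xy and lower to just above the mouth.

```bash

python3 -m pendant '[[[0.002,0.001,0.015,0,0,0,0],[0,0,0.02,0,0,0,0],[0,0,0.007,0,0,0,0],[0,0,0,0,0,0,0],[0,0,0,0,0,0,0]]]'
python3 to.py .575 .0332 .05
python3 - <<'E'
from h import *
o=get_obs()['position'];c=camera("side");h=cv2.cvtColor(c["img"],cv2.COLOR_RGB2HSV).astype(int)
m=(h[...,0]>5)&(h[...,0]<30)&(h[...,1]>90)
for r in range(196,216):
    x=np.nonzero(m[r,285:315])[0]+285
    print(r,(x.min(),x.max()) if len(x) else None,end=' ')
print(proj(c,[o-[0,0,.043],o-[0,0,.02],[.575,.0332,.03]]).round(1).tolist())
S=load("side0.npz")["img"];g=cv2.cvtColor(S,cv2.COLOR_RGB2GRAY);print(g[208:222,286:312])
T=load("top0.npz")["img"];print(cv2.cvtColor(T,cv2.COLOR_RGB2GRAY)[217:233,299:319])
E
```

```text
time: 9.62
position: [0.5749, 0.0336, 0.0779]
tool_rot: [0.08, 0.997, -0.0, 0.0]
ft_force: [-0.5, -0.2, -0.5]
grip_width: 0.0204
grip_force: 25.0
pos [0.5749 0.0336 0.0779] tool shift mm [-0.1 -0.3 27.9] tool y yaw 80.8 z [ 8.e-04 -1.e-04 -1.e+00] gw 0.0204 q [-0.14  0.68  1.68  0.    0.78 -1.55] t 9.625
196 (np.int64(292), np.int64(294)) 197 (np.int64(291), np.int64(294)) 198 (np.int64(292), np.int64(295)) 199 (np.int64(293), np.int64(296)) 200 (np.int64(292), np.int64(296)) 201 (np.int64(292), np.int64(296)) 202 (np.int64(293), np.int64(297)) 203 (np.int64(294), np.int64(312)) 204 (np.int64(294), np.int64(304)) 205 (np.int64(295), np.int64(312)) 206 (np.int64(295), np.int64(300)) 207 (np.int64(295), np.int64(307)) 208 (np.int64(295), np.int64(300)) 209 (np.int64(295), np.int64(305)) 210 (np.int64(295), np.int64(311)) 211 (np.int64(295), np.int64(309)) 212 (np.int64(295), np.int64(301)) 213 (np.int64(295), np.int64(301)) 214 (np.int64(296), np.int64(300)) 215 None [[297.8, 212.4], [297.5, 205.6], [298.0, 213.9]]
[[169 172 177 176 177 171 175 171 175 174 177 179 177 177 176 162 149 1
[... 2116 characters left out ...]
 212 202
  200 214]
 [218 206 198 212 216 204 193 214 220 221 220 216 195 165 187 215 210 196
  205 216]
 [218 212 206 217 217 212 203 207 216 219 221 206 176 176 204 215 206 194
  211 219]
 [215 209 211 218 219 218 204 195 200 208 211 201 181 201 213 220 207 196
  215 221]
 [205 193 214 219 222 219 218 208 200 188 195 197 202 214 219 217 205 197
  216 218]
 [206 196 207 211 213 216 220 221 218 215 215 215 218 220 219 212 200 201
  216 218]
 [215 206 188 179 174 183 199 210 211 214 217 217 220 221 221 211 197 206
  216 219]
 [219 216 213 203 187 178 173 175 171 176 181 193 201 208 210 200 190 212
  219 219]
 [219 222 220 219 216 212 210 210 203 194 184 173 170 169 170 169 185 214
  217 219]]
```

```bash

python3 -m pendant '[[[0,0,0.002,0,0,0,0],[0,0,0.002,0,0,0,0],[0,0,0.002,0,0,0,0],[0,0,0.002,0,0,0,0],[0,0,0,0,0,0,0]]]'
python3 to.py .575 .0332 .05
```

```text
time: 10.3
position: [0.5745, 0.0337, 0.0693]
tool_rot: [0.08, 0.997, 0.0, -0.0]
ft_force: [-0.1, -0.8, -1.6]
grip_width: 0.0206
grip_force: 25.0
pos [0.5745 0.0337 0.0693] tool shift mm [-0.6 -0.4 19.3] tool y yaw 80.79 z [-1.e-04  1.e-04 -1.e+00] gw 0.0206 q [-0.14  0.7   1.68  0.    0.76 -1.55] t 10.3
```

```bash

python3 -m pendant '[[[0,0,0.002,0,0,0,0],[0,0,0.002,0,0,0,0],[0,0,0.002,0,0,0,0],[0,0,0.002,0,0,0,0],[0,0,0,0,0,0,0]]]'
```

```text
time: 10.92
position: [0.5745, 0.0337, 0.0613]
tool_rot: [0.08, 0.997, 0.0, -0.0]
ft_force: [1.2, 0.7, -1.8]
grip_width: 0.02
grip_force: 25.0
```

```bash

python3 -m pendant '[[[0,0,0.002,0,0,0,0],[0,0,0.002,0,0,0,0],[0,0,0.002,0,0,0,0],[0,0,0.002,0,0,0,0],[0,0,0,0,0,0,0]]]'
python3 -m pendant '[[[0,0,0.001,0,0,0,0],[0,0,0.001,0,0,0,0],[0,0,0.0005,0,0,0,0],[0,0,0,0,0,0,0],[0,0,0,0,0,0,0]]]'
```

```text
time: 11.55
position: [0.5745, 0.0337, 0.0533]
tool_rot: [0.08, 0.997, 0.0, -0.0]
ft_force: [1.4, 0.9, -1.4]
grip_width: 0.0202
grip_force: 25.0
time: 12.18
position: [0.5746, 0.0336, 0.051]
tool_rot: [0.08, 0.997, 0.0, 0.0]
ft_force: [0.9, 1.2, -1.1]
grip_width: 0.0202
grip_force: 25.0
```

```bash

python3 -m pendant '[[[0,0,0.0005,0,0,0,0],[0,0,0.0005,0,0,0,0],[0,0,0,0,0,0,0],[0,0,0,0,0,0,0],[0,0,0,0,0,0,0]]]'
python3 -m pendant '[[[0,0,0.0005,0,0,0,0],[0,0,0.0005,0,0,0,0],[0,0,0.0005,0,0,0,0],[0,0,0,0,0,0,0],[0,0,0,0,0,0,0]]]'
```

```text
time: 12.8
position: [0.5745, 0.0336, 0.0501]
tool_rot: [0.08, 0.997, 0.0, 0.0]
ft_force: [1.6, 2.2, -0.1]
grip_width: 0.0204
grip_force: 25.0
time: 13.42
position: [0.5748, 0.0335, 0.0494]
tool_rot: [0.08, 0.997, -0.0, 0.0]
ft_force: [0.6, 2.4, 5.8]
grip_width: 0.0201
grip_force: 25.0
```

```bash

python3 -m pendant '[[[0,0,0,0,0,0,0.3],[0,0,0,0,0,0,0.5],[0,0,0,0,0,0,0.8],[0,0,0,0,0,0,1],[0,0,0,0,0,0,1]]]'
python3 -m pendant '[[[0,0,0,0,0,0,1],[0,0,0,0,0,0,1],[0,0,-0.01,0,0,0,1],[0,0,-0.03,0,0,0,1],[0,0,-0.04,0,0,0,1]]]'
python3 -m pendant '[[[0,0,-0.04,0,0,0,1],[0,0,-0.03,0,0,0,1],[0.02,0,0,0,0,10,1],[0,0,0,0,0,10,1],[0,0,0,0,0,10,1]]]'
python3 -m pendant '[[[0,0,0,0,0,10,1],[0,0,0,0,0,10,1],[0,0,0,0,0,10,1],[0,0,0,0,0,10,1],[0,0,0,0,0,10,1]]]'
python3 -m pendant '[[[0,0,0,0,0,10,1],[0,0,0,0,0,0,1],[0,0,0,0,0,0,1],[0,0,0,0,0,0,1],[0,0,0,0,0,0,1]]]'
python3 to.py .504 .045 .15
python3 - <<'E'
from h import *
for n in("side","top"):
    c=camera(n);np.savez(n+"2.npz",**c)
s=np.load("side2.npz")["img"][150:280,210:370];t=np.load("top2.npz")["img"][170:310,240:400]
a=cv2.resize(s,(480,390),interpolation=cv2.INTER_CUBIC);b=cv2.resize(t,(320,280),interpolation=cv2.INTER_CUBIC)
b=cv2.copyMakeBorder(b,0,110,0,0,cv2.BORDER_CONSTANT)
cv2.imwrite("pics/c2.png",np.hstack([a,b])[:,:,::-1])
E
```

```text
time: 14.05
position: [0.5744, 0.0336, 0.0484]
tool_rot: [0.08, 0.997, -0.0, -0.0]
ft_force: [0.5, -0.7, -0.8]
grip_width: 0.0579
grip_force: 0.0
time: 14.68
position: [0.5738, 0.0336, 0.1291]
tool_rot: [0.08, 0.997, 0.0, -0.001]
ft_force: [-0.3, -0.3, 1.2]
grip_width: 0.0867
grip_force: 0.0
time: 15.3
position: [0.5545, 0.0369, 0.1996]
tool_rot: [0.338, 0.941, 0.0, 0.001]
ft_force: [0.1, -0.5, -0.7]
grip_width: 0.0871
grip_force: 0.0
time: 15.92
position: [0.5547, 0.0368, 0.1993]
tool_rot: [0.704, 0.71, 0.0, 0.0]
ft_force: [-0.5, -0.6, -1.1]
grip_width: 0.0874
grip_force: 0.0
time: 16.55
position: [0.5547, 0.0368, 0.1986]
tool_rot: [0.761, 0.648, -0.0, 0.0]
ft_force: [-0.4, -0.7, 0.3]
grip_width: 0.0872
grip_force: 0.0
pos [0.5547 0.0368 0.1986] tool shift mm [  0.  -51.4  48.6] tool y yaw -9.16 z [-0. -0. -1.] gw 0.0872 q [-0.13  0.48  1.64 -0.    1.02  0.03] t 16.55
```

View pics/c2.png

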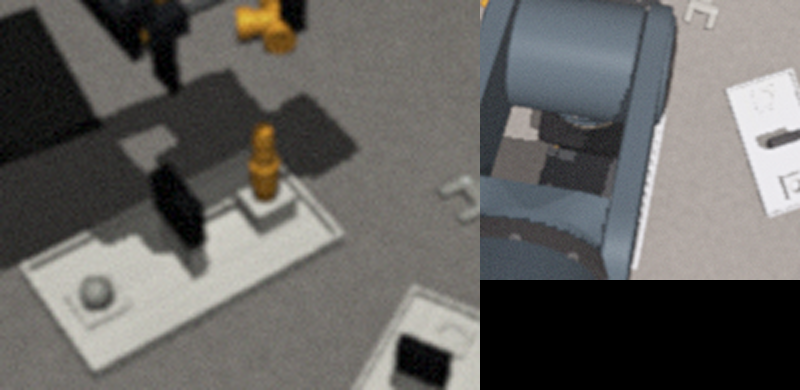

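The side crop shows the stem upright in the boss with its collar just above it, the ball in its pocket and the grip block at about (178,205) in the crop. I check numerically whether the tray shifted and whether the stem is fully home.

```bash
python3 - <<'E'
from h import *
for f in("side0.npz","side2.npz"):
    S=load(f);g=cv2.cvtColor(S["img"],cv2.COLOR_RGB2GRAY).astype(int);m=np.zeros_like(g,bool);m[195:245,258:282]=g[195:245,258:282]<38
    a=blob(m,(268,219));y,x=np.nonzero(a[0]);print(f,a[1],a[2],x.min(),x.max(),y.min(),y.max())
h=cv2.cvtColor(S["img"],cv2.COLOR_RGB2HSV).astype(int);m=(h[...,0]>5)&(h[...,0]<30)&(h[...,1]>100)
m[:180]=0;a=blob(m,(298,205));y,x=np.nonzero(a[0]);print("stem",a[1],a[2],x.min(),x.max(),y.min(),y.max())
print(proj(S,[[.575,.0335,.1005],[.575,.0335,.066],[.575,.0335,.042],[.504,.045,.084],[.504,.045,.062]]).round(1).tolist())
E
python3 -m pendant '[[[0,-0.015,0,0,0,0,0.55],[0,-0.02,0,0,0,0.3,0.55],[0,-0.014,0,0,0,0,0.55],[0,-0.001,0,0,0,0,0.55],[0,0,0,0,0,0,0.55]]]'
python3 to.py .5045 .0455 .056
```

```text
side0.npz [268.85661765 218.79779412] 272 261 277 205 232
side2.npz [268.42244224 217.69306931] 303 259 277 204 232
stem [297.60185185 202.96759259] 216 293 303 190 216
[[296.9, 192.4], [297.4, 203.1], [297.7, 210.3], [268.3, 212.4], [269.1, 219.1]]
time: 17.27
position: [0.506, 0.0448, 0.1988]
tool_rot: [0.763, 0.646, 0.0, 0.001]
ft_force: [0.3, 0.9, 1.0]
grip_width: 0.0501
grip_force: 0.0
pos [0.506  0.0448 0.1988] tool shift mm [  0.5  -1.8 142.8] tool y yaw -9.5 z [ 1.4e-03 -2.0e-04 -1.0e+00] gw 0.0501 q [-0.13  0.42  1.76  0.    0.96  0.03] t 17.275
```

```bash

python3 -m pendant '[[[0,-0.001,0.03,0,0,0,0.55],[0,0,0.04,0,0,0,0.55],[0,0,0.04,0,0,0,0.55],[0,0,0.022,0,0,0,0.55],[0,0,0.01,0,0,0,0.55]]]'
python3 to.py .5045 .0455 .056
python3 -m pendant '[[[0,0,0,0,0,0,0.45],[0,0,0,0,0,0,0.38],[0,0,0,0,0,0,0.32],[0,0,0,0,0,0,0.28],[0,0,0,0,0,0,0.24]]]' 10
python3 -m pendant '[[[0,0,0,0,0,0,0.21],[0,0,0,0,0,0,0.19],[0,0,0,0,0,0,0.17],[0,0,0,0,0,0,0.15],[0,0,0,0,0,0,0.1]]]' 10
```

```text
time: 17.9
position: [0.5047, 0.0449, 0.0552]
tool_rot: [0.763, 0.646, -0.0, -0.0]
ft_force: [0.9, -1.0, 1.0]
grip_width: 0.0484
grip_force: 0.0
pos [0.5047 0.0449 0.0552] tool shift mm [ 0.6 -0.3 -0.8] tool y yaw -9.51 z [-1.1e-03  1.0e-04 -1.0e+00] gw 0.0484 q [-0.13  0.67  1.86 -0.    0.61  0.03] t 17.9
time: 18.52
position: [0.5046, 0.045, 0.0569]
tool_rot: [0.763, 0.646, 0.0, 0.0]
ft_force: [-0.6, 0.3, -0.0]
grip_width: 0.0229
grip_force: 0.0
time: 19.15
position: [0.5052, 0.0449, 0.0566]
tool_rot: [0.763, 0.646, 0.0, 0.001]
ft_force: [2.6, -1.2, -1.0]
grip_width: 0.016
grip_force: 10.0
```

```bash

python3 -m pendant '[[[0,0,0,0,0,0,0.05],[0,0,0,0,0,0,0],[0,0,0,0,0,0,0],[0,0,-0.001,0,0,0,0],[0,0,-0.002,0,0,0,0]]]' 50
python3 -m pendant '[[[0,0,-0.003,0,0,0,0],[0,0,-0.004,0,0,0,0],[0,0,-0.006,0,0,0,0],[0,0,-0.008,0,0,0,0],[0,0,-0.01,0,0,0,0]]]' 50
python3 -m pendant '[[[0,0,-0.01,0,0,0,0],[0,0,-0.01,0,0,0,0],[0,0,-0.01,0,0,0,0],[0,0,-0.01,0,0,0,0],[0,0,-0.01,0,0,0,0]]]' 50
python3 -m pendant '[[[0,0,-0.01,0,0,0,0],[0,0,-0.01,0,0,0,0],[0,0,-0.008,0,0,0,0],[0,0,-0.005,0,0,0,0],[0,0,-0.002,0,0,0,0]]]' 50
python3 to.py .492 .290 .1766
python3 - <<'E'
from h import *
c=camera("side");np.savez("side3.npz",**c);cv2.imwrite("pics/c3.png",cv2.resize(c["img"][100:280,170:390],None,fx=3,fy=3)[:,:,::-1])
E
```

```text
time: 19.77
position: [0.502, 0.0454, 0.0588]
tool_rot: [0.763, 0.646, -0.002, -0.002]
ft_force: [-0.1, 0.6, -5.9]
grip_width: 0.0155
grip_force: 50.0
time: 20.4
position: [0.5043, 0.045, 0.0912]
tool_rot: [0.763, 0.646, -0.0, -0.0]
ft_force: [-0.3, -0.5, -5.3]
grip_width: 0.0155
grip_force: 50.0
time: 21.02
position: [0.5043, 0.0451, 0.1412]
tool_rot: [0.763, 0.646, -0.0, -0.0]
ft_force: [-0.5, -0.0, -6.0]
grip_width: 0.016
grip_force: 50.0
time: 21.65
position: [0.5044, 0.045, 0.1758]
tool_rot: [0.763, 0.646, 0.0, 0.0]
ft_force: [1.0, -1.1, -6.2]
grip_width: 0.0157
grip_force: 50.0
pos [0.5044 0.045  0.1758] tool shift mm [239.6 -52.7  -0.8] tool y yaw -9.51 z [ 3.e-04 -0.e+00 -1.e+00] gw 0.0157 q [-0.13  0.45  1.79  0.    0.9   0.03] t 21.65
```

View pics/c3.png

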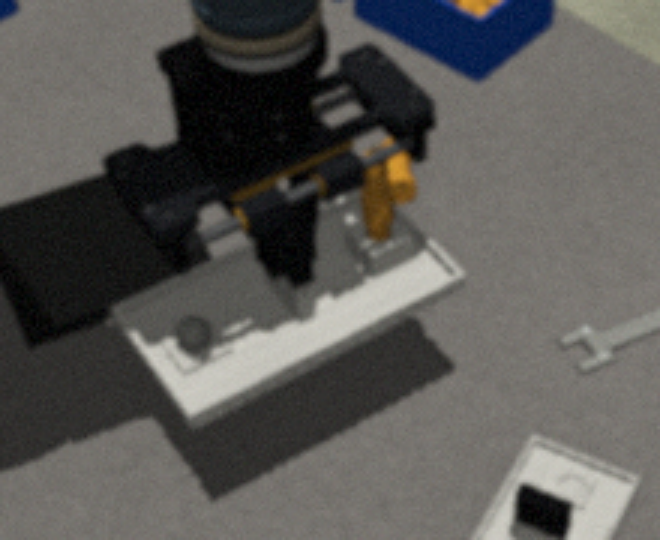

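The picture shows the tray lifted level, with the ball in its pocket at crop (193,333) and the stem upright in the boss at (378,210). Next I carry it over the mat with a gentle ramp.

```bash

python3 -m pendant '[[[0.003,-0.0007,0,0,0,0,0],[0.007,-0.0015,0,0,0,0,0],[0.011,-0.0024,0,0,0,0,0],[0.015,-0.0033,0,0,0,0,0],[0.017,-0.0037,0,0,0,0,0]]]' 50 >/dev/null
python3 -m pendant '[[[0.018,-0.004,0,0,0,0,0],[0.018,-0.004,0,0,0,0,0],[0.018,-0.004,0,0,0,0,0],[0.018,-0.004,0,0,0,0,0],[0.018,-0.004,0,0,0,0,0]]]' 50
python3 -m pendant '[[[0.018,-0.004,0,0,0,0,0],[0.017,-0.0037,0,0,0,0,0],[0.015,-0.0033,0,0,0,0,0],[0.012,-0.0026,0,0,0,0,0],[0.009,-0.002,0,0,0,0,0]]]' 50 >/dev/null
python3 -m pendant '[[[0.007,-0.0015,0,0,0,0,0],[0.006,-0.0013,0,0,0,0,0],[0.005,-0.0011,0,0,0,0,0],[0.004,-0.0009,0,0,0,0,0],[0.003,-0.0007,0,0,0,0,0]]]' 50
python3 -m pendant '[[[0.001,0,0,0,0,0,0],[0,0,0,0,0,0,0],[0,0,0,0,0,0,0],[0,0,0,0,0,0,0],[0,0,0,0,0,0,0]]]' 50
python3 to.py .492 .290 .1766
python3 - <<'E'
from h import *
c=camera("side");d=camera("top")
s=cv2.resize(c["img"][70:270,120:340],(440,400));t=cv2.resize(d["img"][170:350,120:280],(356,400))
cv2.imwrite("pics/c4.png",np.hstack([s,t])[:,:,::-1]);print(np.abs(get_obs()["joint_velocities"]).max())
E
```

```text
time: 22.95
position: [0.4967, 0.1926, 0.1755]
tool_rot: [0.763, 0.646, -0.0, -0.0]
ft_force: [0.2, -0.5, -6.2]
grip_width: 0.0152
grip_force: 50.0
time: 24.2
position: [0.4919, 0.2896, 0.1755]
tool_rot: [0.763, 0.646, -0.0, 0.0]
ft_force: [-0.9, -0.8, -6.1]
grip_width: 0.0157
grip_force: 50.0
time: 24.82
position: [0.4921, 0.2904, 0.1755]
tool_rot: [0.763, 0.646, -0.0, 0.0]
ft_force: [-1.4, 0.9, -6.0]
grip_width: 0.0155
grip_force: 50.0
pos [0.4921 0.2904 0.1755] tool shift mm [-0.4 -0.  -1.1] tool y yaw -9.51 z [-0. -0. -1.] gw 0.0155 q [ 0.34  0.53  1.63 -0.    0.99  0.5 ] t 24.825
0.0012085320597587947
```

View pics/c4.png

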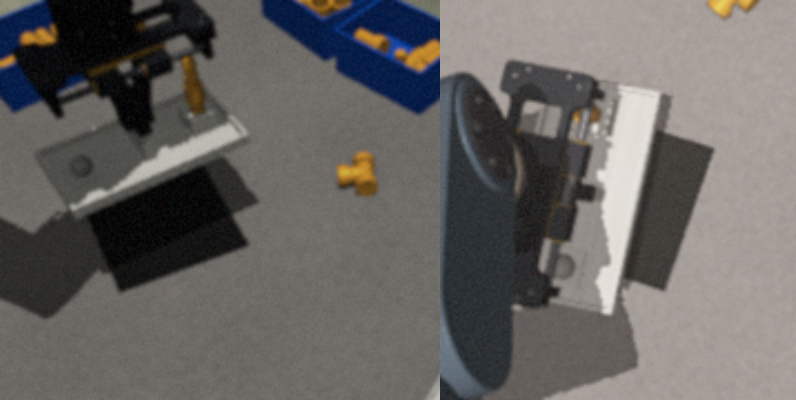

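The tray is held level over the mat, with the ball at crop (80,166) in its pocket, the stem upright at (193,90), and the arm still. I'm handing in.

```bash
python3 -c "
from rig import hand_in
print(hand_in())"
```

```text
the job is handed in; nothing more can be done
None
```

The job is handed in at about 25 s: the stem stands home in the tray's bore, and the arm is holding the tray level and still over the centre of the mat, about 12 cm above the bench, with the ball in its pocket; hand-in returned no verdict.

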